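# Try out a newly fitted roller catch on a potting-bench cupboard

### The arm

A 6-joint arm with a two-finger parallel gripper is mounted at the origin on the work surface. World frame = base frame: x ahead of the robot, y to its left, z up, the work surface at z = 0. Lengths are in mm, angles in rad, forces in N, time in s.
With the tool pointing down it reaches from about 275 to 825 mm from the base axis. Payload 5.2 kg.
Tool frame: the origin (TCP) lies at the very end of the fingers, on their centre line; the grasp point (between the pads) lies 19 mm behind it; z points along the fingers, y is the line along which they close (so a half turn about z gives the same grasp; the last joint's range is limited). The gripper opens to 93 mm and grips with 3 to 60 N. Pads are 15 mm wide; open, the fingers measure 128 mm over their backs; the gripper's body (75 mm by 188 mm) begins 65 mm behind the grasp point.
Start: joints at [-1.523, 0.259, 1.535, -0, 1.348, -0.203], TCP at [136.519, -532.792, 218.653] pointing down, gripper open.
Joint ranges: [-3.14, 3.14], [-0.91, 2.08], [0.19, 2.58], [-1.22, 4.36], [0.22, 2.71], [-3.12, 3.12]. Speed limits (rad/s): [2.57, 2.57, 3.14, 3.14, 3.14, 3.14].

### API

Orientations are given as [roll, pitch, yaw] about the fixed x, y, z axes, in that order (R = Rz(yaw) Ry(pitch) Rx(roll)).
In Python, from bench import robot gives the robot as it stands. The module is installed in compiled form; this text tells all that it offers. Calls block until the motion is done:
- robot.move_ptp(position, orientation): joint-space move of the TCP to a pose.
- robot.move_linear(position, ori=None, speed=150, f_stop=None): straight line of the TCP; ori=None keeps the orientation; speed is the mean speed in mm/s. With f_stop (N) it stops when the force on the tool has changed by that much, and returns True; else False.
- robot.move_j(angles): joint-space move.
- robot.move_gripper(opening): opening from 0.0 (shut) to 1.0 (fully open); the grip force is fixed at half the most; returns when the fingers have stopped.
- robot.sleep(seconds).
- robot.inverse_kinematics(position, orientation): joint angles nearest the present ones, or None.
- robot.get_image(name): name is "side" or "top"; returns a dict with "img" (384x512x3 uint8, blue, green, red), "fovy" (degrees; the focal length in pixels is half the picture's height over the tangent of half this angle, whatever the lens; pixels are square), "cx", "cy" (the principal point, pixels), "eye" and "orientation" of the camera in the world. Camera axes: x right, y down, z forward; pixel columns grow to the right and rows downward; lengths in mm; the calibration is good to about 2 mm. A picture is of the moment at which its call begins. There is no depth.
A pose or a line that the arm cannot do raises robot.MotionError and nothing moves.
- robot.hand_in(): hands the job in; it is judged then, once.
Readings, each from a call of its own:
- robot.current_t(): time.
- robot.current_qpos(): joint angles.
- robot.current_joint_vel(): joint speeds.
- robot.current_joint_efforts(): joint torques, N m.
- robot.current_tcp_pos(): TCP position.
- robot.current_eef_rot(): TCP orientation.
- robot.current_contact_force(): force on the tool from outside, world axes, zero at the start.
- robot.current_ft_torque(): the same for the moment, N m.
- robot.current_gripper_width(): opening from 0.0 (shut) to 1.0 (fully open).
- robot.current_finger_force(): force on a finger pad.
Only numpy, scipy, OpenCV 4.12 (cv2) and the standard library are available. Lean on these libraries where they do the work, as an engineer would, in place of code of your own. Each camera call takes 0.05 s, during which the arm holds its last target. There are 200 camera calls.

### The job

A new sprung roller catch has just been fitted to the little green-doored cupboard on the bench: try it out. Push the ajar door gently shut until the catch snaps and the door is home, and let go of it so that the catch alone is seen to hold it; then pull the door back out through the catch and leave it standing wide open, about square to the cupboard. Do not slam or force the door, and leave everything else on the bench alone.

Things in the scene. Friction and masses are not known exactly. Their poses are not given: they have to be found in the camera images.
- cabinet: Plywood bench cupboard, 240 mm wide, 170 mm deep, 270 mm high, screwed to the bench. Origin: centre of its underside; its open front, closed by the door, faces its own -x; the hinge is on its +y side.
- door (a joint): The green door: 210 mm wide, 240 high, 15 thick, inside the cupboard's frame. Value: opening angle in rad, 0 with its outer face flush with the frame, growing as it opens, limit 1.9. Starts ajar, clear of the catch; light hinge friction lets it stay where left. Home, it lies on a rubber buffer: over 14 N on that (13 N pushed at the handle) is forcing it. Closing faster than 3 rad/s is slamming.
- door_spear (a point): Brass spear head of the catch, on the door's inner face 190 mm from the hinge. Two sprung rollers meet it about 0.06 rad before home and push back, about 9 N felt at the handle; past their middle, 0.016 rad before home, they snap the door home on the buffer. Fitted by eye: home is unknown, from 0.04 rad inside flush to 0.04 rad proud. Reopening takes about 6 N at the handle.
- door_handle (a point): Centre of the steel bar handle: level bar 11 mm thick, 90 mm long, parallel to the door, its axis 35 mm out from the door's outer face, on two 8 mm posts 76 mm apart, 150 mm from the hinge axis along the door, 27 mm below the cupboard's top; reached from above. Its axes turn with the door: -x straight out from the outer face, +y along the bar to the hinge, z up.
- door_hinge (a point): Point on the upright hinge axis, level with the bar (243 mm above the bench), at the door's outer face. Axes fixed to the cupboard: -x straight out of its front, +y from the door's free edge to the hinge, z up. From above the door turns clockwise as it opens: at angle q the bar's centre lies, in this frame turned clockwise by q, at x = -35 mm, y = -150 mm, z = 0.
- saucer_mid (a point): Bystander: terracotta saucer, 124 mm across, 22 mm high; the point is at its centre. Leave it alone.
- pot_mid (a point): Bystander: empty black plastic pot, 102 mm across, 90 mm high, beside the hinged side of the cupboard; the point is at its centre. Leave it alone.
- funnel_mid (a point): Bystander: small green plastic funnel standing mouth down, 72 mm across, 78 mm high; the point is at its centre. Leave it alone.
- tin_mid (a point): Bystander: round steel tin, 60 mm across, 75 mm high; the point is at its centre. Leave it alone.
- dibber_mid (a point): Bystander: stainless dibber with a wooden T-grip lying on the bench, 175 mm long; the point is in the middle of its shaft. Leave it alone.
- skewers_mid (a point): Bystander: bundle of 200 mm bamboo skewers pinched in a steel spring clip, lying on the bench; the point is at its centre. Leave it alone.

How it is judged (in metres and radians):
On the way:
1. the door has snapped home: it lies still on its buffer, pressed there (over 1.5 N) by the catch alone, with the robot off it for 0.4 s (contact force between buffer and door above 1.5 N and velocity of joint door between -0.03 and 0.03 rad/s and contact force between door and the fingers below 0.1 N and contact force between door and the arm below 0.1 N), for 0.4 s.
At the end, for the whole second after the job is handed in: After having been snapped home and let go once, the door stands wide open, at 1.2 to 1.89 rad, at rest (value of joint door between 1.2 and 1.89 rad and velocity of joint door between -0.05 and 0.05 rad/s); the robot touches nothing.
It fails at once if the shut door is forced: pressed onto its rubber buffer with more than 14 N (contact force between buffer and door above 14 N).
It fails at once if the door is slammed (closes faster than 3 rad/s) (velocity of joint door below -3 rad/s).
It fails at once if something else on the bench is shifted by more than 15 mm (distance of any of saucer_mid, pot_mid, funnel_mid, tin_mid, dibber_mid, skewers_mid from where it was at the start of the episode above 0.015 m).
It also fails if it takes over 61 s, if anything falls off the work surface, if the arm or the gripper's body presses on something with over 40 N, if the wrist force passes 120 N, or if a joint passes its speed limit or range.

## Working session

There is one attempt and no reset: what is moved stays moved. The work goes in short steps, each a Python script; the robot and the scene stay as the last script left them, time stands still between calls to the robot, and variables do not carry over. Pictures are saved under pics/ and viewed, at most 10 in all, crops included, and the job is handed in when it is done.

```bash
mkdir -p pics
python3 - <<'E'
from bench import robot
import cv2
for n in("side","top"):
    d=robot.get_image(n); cv2.imwrite(f"pics/{n}0.png",d["img"]); print(n,d["fovy"],d["cx"],d["cy"],d["eye"],d["orientation"])
print(robot.current_t())
E
```

```text
side 44.44289805137892 257.8443153037503 193.30235458950816 [  360.40961508 -1084.92667341  1058.47607741] [-2.28835121  0.00870914 -0.19447556]
top 48.50726989619815 261.2655942382484 197.03134089673364 [ 460.97704978  -82.47429336 1461.11890721] [-3.06729768  0.02074893 -1.56736498]
0.1
```

View pics/side0.png

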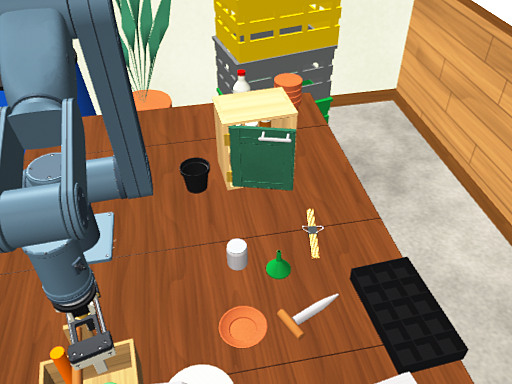

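View pics/top0.png

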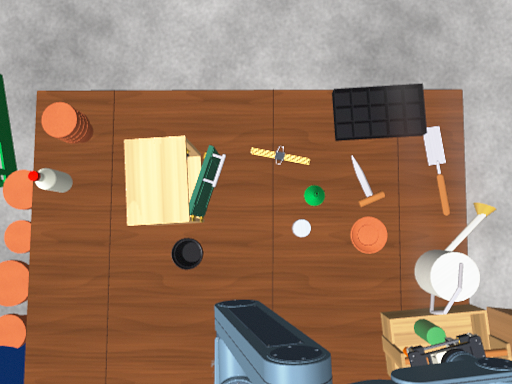

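The side view shows the cupboard at about (255,140), with the door ajar and the bar at (275,138). The top view shows the cupboard roof at px (125-187,137-225), the hinge near (192,218) and the bar around (215,168). I'll zoom in next.

Run:
```python
import cv2
t=cv2.imread("pics/top0.png")[125:235,110:250]; s=cv2.imread("pics/side0.png")[80:200,200:310]
cv2.imwrite("pics/tc.png",cv2.resize(t,None,fx=5,fy=5,interpolation=cv2.INTER_CUBIC))
cv2.imwrite("pics/sc.png",cv2.resize(s,None,fx=5,fy=5,interpolation=cv2.INTER_CUBIC))
```

```text
(no output)
```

View pics/tc.png

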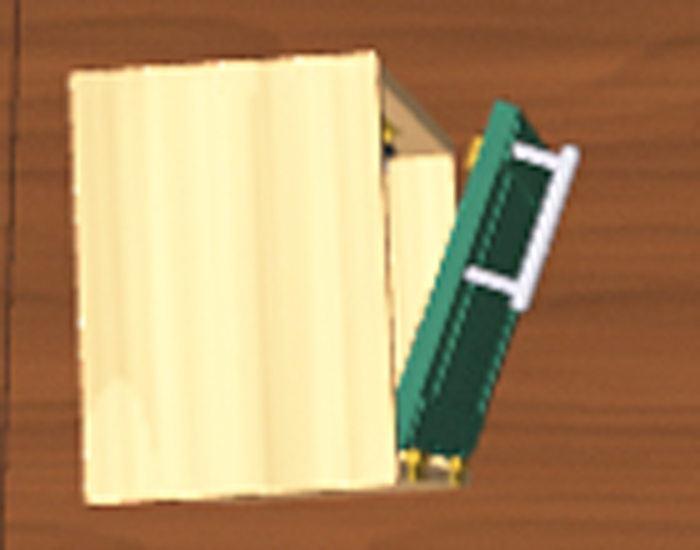

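View pics/sc.png

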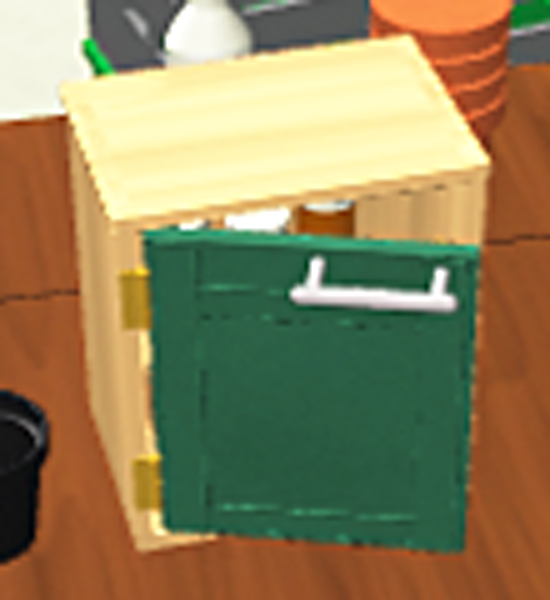

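The top crop shows the four roof corners and bar ends (570,150) and (520,305). The side crop shows roof corners (62,88), (408,38), (488,160), (113,222) and bar ends (298,295) and (452,303). I'll fit the cupboard pose and door angle to both views together.

```bash
cat > h.py <<'E'
import numpy as np, cv2
from bench import robot
from scipy.spatial.transform import Rotation as R
from scipy.optimize import least_squares
def proj(d,P):
    f=192/np.tan(np.radians(d["fovy"]/2))
    c=R.from_euler('xyz',d["orientation"]).inv().apply(np.asarray(P,float)-d["eye"])
    return c[:,:2]/c[:,2:]*f+[d["cx"],d["cy"]]
def rot(a): return np.array([[np.cos(a),-np.sin(a)],[np.sin(a),np.cos(a)]])
def hinge(p): return np.array(p[:2])+rot(p[2])@[-85,105]
def onbar(p,q,x=-35,y=-150): return hinge(p)+rot(p[2]-q)@[x,y]
def model(p,q):
    c=[[-85,120],[-85,-120],[85,-120],[85,120]]
    P=[[*(np.array(p[:2])+rot(p[2])@k),270] for k in c]
    return np.array(P+[[*onbar(p,q,-35,-150+s),243] for s in(45,-45)])
E
python3 - <<'E'
from h import *
d={n:robot.get_image(n) for n in("top","side")}
o={"top":np.array([[396,484],[377,53],[70,73],[88,503],[521,303],[571,150]])/5+[109.6,124.6],
"side":np.array([[113,222],[488,160],[408,38],[62,88],[297,295],[453,303]])/5+[199.6,79.6]}
f=lambda v:np.concatenate([(proj(d[n],model(v[:3],v[3]))-o[n]).ravel() for n in o])
s=least_squares(f,[500,300,np.pi/2,.4])
print(s.x,np.abs(s.fun).max()); print(s.fun.reshape(2,6,2).round(1).tolist())
p,q=s.x[:3],s.x[3]; print("hinge",hinge(p),"bar",onbar(p,q),np.linalg.norm(onbar(p,q)))
np.save("p.npy",s.x)
for k in(-.04,0,.3,.6,.9,1.2,1.5):
    b=onbar(p,k); print(k,b.round(),np.linalg.norm(b).round())
E
```

```text
[5.98358238e+02 2.39264550e+02 1.63896363e+00 3.90373924e-01] 1.3220174092453192
[[[-0.3, -1.3], [-0.9, 0.6], [1.2, 0.7], [1.1, -1.2], [-0.3, -0.8], [-0.1, 0.4]], [[0.1, -0.6], [-0.8, 0.6], [-0.6, -0.1], [-0.1, -0.5], [0.5, -0.0], [-1.2, 0.3]]]
hinge [499.39183369 147.3099373 ] bar [630.5895665   66.61201351] 634.098069484512
-0.04 [652. 129.] 665.0
0 [651. 123.] 663.0
0.3 [637.  79.] 642.0
0.6 [611.  41.] 612.0
0.9 [575.  13.] 575.0
1.2 [531.  -3.] 531.0
1.5 [486.  -6.] 486.0
```

```bash
cat >> h.py <<'E'
v=np.load("p.npy"); P=v[:3]
def pose(q,x,z=223,flip=0):
    return [*onbar(P,q,x),z],[np.pi,0,P[2]-q+flip*np.pi]
E
python3 - <<'E'
from h import *
print(robot.current_eef_rot())
for fl in(0,-1):
  for q,x,z in((.39,-75,320),(-.04,-49,223),(0,-20,223),(.8,-20,223),(1.5,-20,223)):
    j=robot.inverse_kinematics(*pose(q,x,z,fl)); print(fl,q,None if j is None else np.round(j,2))
a=robot.current_tcp_pos(); robot.move_linear([a[0],a[1],320])
fl=0 
robot.move_ptp(*pose(.39,-75,320,fl)); robot.move_gripper(0.)
robot.move_linear(pose(.39,-75,223,fl)[0],f_stop=5)
print(robot.current_t(),robot.current_contact_force(),robot.current_qpos())
d=robot.get_image("top");cv2.imwrite("pics/t1.png",cv2.resize(d["img"][100:250,110:310],None,fx=4,fy=4))
E
```

```text
[-3.14052081e+00 -2.34825002e-04  2.50791215e-01]
0 0.39 [-0.13  0.34  1.17 -0.    1.62  0.19]
0 -0.04 [ 0.01  0.46  1.23  0.    1.45 -0.1 ]
0 0 [ 0.04  0.46  1.22  0.    1.45 -0.03]
0 0.8 [-0.13  0.34  1.41 -0.    1.39  0.6 ]
0 1.5 [-0.23  0.17  1.64 -0.    1.33  1.2 ]
-1 0.39 [-0.13  0.34  1.17  0.    1.62 -2.95]
-1 -0.04 [ 0.01  0.46  1.23 -0.    1.45  3.04]
-1 0 [ 0.04  0.46  1.22 -0.    1.45  3.11]
-1 0.8 [-0.13  0.34  1.41  0.    1.39 -2.54]
-1 1.5 [-0.23  0.17  1.64  0.    1.33 -1.94]
5.8917 [0.62623205 0.53212997 0.51856752] [-1.33631016e-01  3.79151329e-01  1.35173065e+00 -1.29381695e-06
  1.40914144e+00  1.88172797e-01]
```

View pics/t1.png

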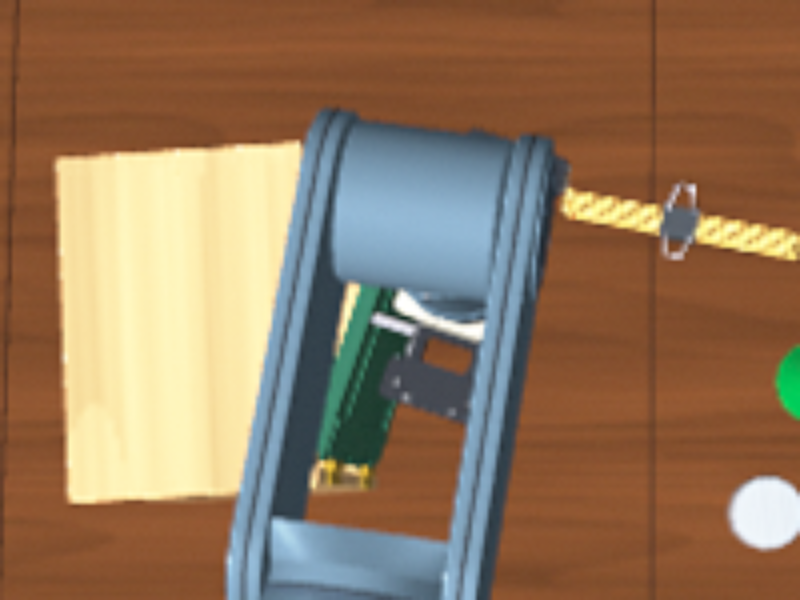

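The shut fingers are just outside the bar near (430,385), with the door undisturbed. I'll push the door through an arc, taking finer steps near the catch.

```bash
cat >> h.py <<'E'
def fn(q):
    return float(-(rot(P[2]-q)@[1,0])@np.array(robot.current_contact_force())[:2])
E
python3 - <<'E'
from h import *
robot.move_linear(pose(.39,-54)[0],speed=50,f_stop=4)
for q in(.33,.27,.21,.16):
    s=robot.move_linear(*pose(q,-48),speed=35,f_stop=6)
    print(q,s,round(fn(q),2),end=' | ')
    if s: break
print(robot.current_t()); L=[]; pk=0
if not s:
  for q in np.arange(.155,-.09,-.004):
    s=robot.move_linear(*pose(q,-48),speed=12,f_stop=9)
    f=fn(q); pk=max(pk,f); L.append((round(q,3),round(f,1)))
    if f>11.3 or (pk>5 and f<pk-4): break
print(L,robot.current_t())
E
```

```text
0.33 False 0.47 | 0.27 False -0.42 | 0.21 False -0.3 | 0.16 False 0.15 | 8.3
[(np.float64(0.155), -0.7), (np.float64(0.151), -0.1), (np.float64(0.147), -0.1), (np.float64(0.143), -0.6), (np.float64(0.139), -1.0), (np.float64(0.135), 0.4), (np.float64(0.131), -0.8), (np.float64(0.127), -0.5), (np.float64(0.123), 0.3), (np.float64(0.119), 0.7), (np.float64(0.115), 0.7), (np.float64(0.111), 3.3), (np.float64(0.107), 4.6), (np.float64(0.103), 4.9), (np.float64(0.099), 5.9), (np.float64(0.095), 6.5), (np.float64(0.091), 7.3), (np.float64(0.087), 7.6), (np.float64(0.083), 7.7), (np.float64(0.079), 7.3), (np.float64(0.075), 6.4), (np.float64(0.071), 4.1), (np.float64(0.067), 0.9)] 14.05
```

Run:
```python
from h import *
robot.move_linear(*pose(.063,-48),speed=10,f_stop=6); print(fn(.06))
robot.move_linear(*pose(.063,-62),speed=60); robot.sleep(.8); print("off",fn(.06))
# gentle probe: touches below 3 N, well under the limit
L=[]; f0=fn(.06)
robot.move_linear(*pose(.063,-54),speed=60)
for x in np.arange(-52,-43.9,.5):
    s=robot.move_linear(*pose(.063,x),speed=10,f_stop=4); f=fn(.06)-f0; L.append((float(x),round(f,1)))
    if f>2.5 or s: break
print(L)
robot.move_linear(*pose(.063,-70),speed=80); robot.sleep(.7); print(robot.current_t())
```

```text
-0.44157750565059584
off -0.43447340803792833
[(-52.0, 0.8), (-51.5, 0.5), (-51.0, -0.1), (-50.5, -0.4), (-50.0, 1.0), (-49.5, 0.8), (-49.0, -0.5), (-48.5, 0.8), (-48.0, 0.9), (-47.5, 0.3), (-47.0, 0.1), (-46.5, 0.6), (-46.0, 1.4), (-45.5, 4.2)]
20.525
```

The catch holds: the probe met a rigid stop about 2 mm past the last pushing position. Next I'll hook the shut fingers behind the bar and pull.

Run:
```python
from h import *
robot.move_linear(pose(.05,-70,310)[0]); robot.move_linear(*pose(.05,-16,310))
s=robot.move_linear(*pose(.05,-16,262)); s=s or robot.move_linear(*pose(.05,-16,224),speed=40,f_stop=4)
print(s,robot.current_tcp_pos(),robot.current_contact_force(),robot.current_t())
if not s:
  L=[]
  for x in np.arange(-17,-27,-1):
    robot.move_linear(*pose(.05,x,224),speed=20,f_stop=8); f=fn(.05); L.append((float(x),round(f,1)))
    if f<-2.5: break
  print(L,robot.current_t())
```

```text
False [649.87710119 134.06461549 224.36032225] [ 0.87675986  0.30395189 -0.17868346] 23.3333
[(-17.0, 0.6), (-18.0, -0.5), (-19.0, -1.2), (-20.0, -5.5)] 24.3333
```

Run:
```python
from h import *
L=[]
for q in list(np.arange(.06,.16,.01))+list(np.arange(.2,1.56,.08)):
    s=robot.move_linear(*pose(q,-20,224),speed=20 if q<.16 else 50,f_stop=15); L.append((round(float(q),2),round(fn(q),1)))
    if s: print("STOP");break
print(L,robot.current_t())
d=robot.get_image("side");cv2.imwrite("pics/s2.png",d["img"])
```

```text
[(0.06, -1.8), (0.07, 0.9), (0.08, -0.2), (0.09, -0.1), (0.1, 0.4), (0.11, -0.3), (0.12, 0.7), (0.13, 0.2), (0.14, 0.2), (0.15, 0.7), (0.2, -0.3), (0.28, -0.7), (0.36, 0.4), (0.44, 0.0), (0.52, -0.1), (0.6, 0.1), (0.68, 0.4), (0.76, 0.3), (0.84, -0.2), (0.92, 0.7), (1.0, -0.1), (1.08, -0.0), (1.16, -0.1), (1.24, -0.7), (1.32, -0.5), (1.4, -0.2), (1.48, -0.2)] 33.4
```

View pics/s2.png

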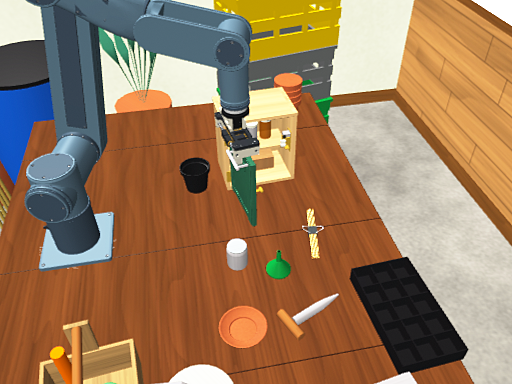

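The door stands square to the cupboard, its edge at about (245,195), and nothing else has moved. I'll centre the finger in the gap, lift out, check and hand in.

Run:
```python
from h import *
robot.move_linear(*pose(1.48,-17,224),speed=20); robot.sleep(.3)
robot.move_linear(pose(1.48,-17,330)[0],speed=60,f_stop=8)
a=robot.current_tcp_pos(); robot.move_linear([a[0]-80,a[1]-150,330]); robot.sleep(.5)
print(robot.current_tcp_pos(),robot.current_t())
d=robot.get_image("top");cv2.imwrite("pics/t3.png",d["img"])
```

```text
[ 426.26351461 -153.3527912   329.98806235] 37.75
```

View pics/t3.png

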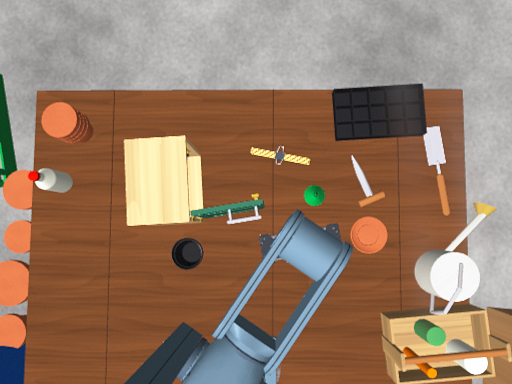

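The door stands about square, from (192,213) to (263,203). The robot is clear and the bystanders are where they started.

```bash
python3 -c "
from bench import robot
print(robot.hand_in())"
```

```text
the job is handed in; nothing more can be done
None
```

The door snapped home at about 8 N, the catch held it alone, and I pulled it back out and left it open at about 1.45 rad with nothing else moved; the job is handed in (verdict not shown).

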